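# Un-nest the mixing cups, rack them by size and slide the rack on to the trolley

### The job

The washed steel mixing cups are stuck one inside another in two nests on the bench. Prise every nest apart and stand each cup upright, right down on the floor of a well of its own size in the white rack, one cup to a well, with the rack still on the bench. Then slide the loaded rack level across the gap until the whole of it stands on the trolley, never letting it tip or sag into the gap, and leave the motor unit, bur block, plaster cast and jar where they are.

Things in the scene. Friction and masses are not known exactly. Their poses are not given: they have to be found in the camera images.
- large1: large steel cup, open top, 84 mm tall, 260 g: straight rim band 66 mm across, 24 mm deep (grip it from above); body below tapers 59 to 53 mm. Origin: centre of underside, z up. Outermost of nest 1, stands on the bench.
- large2: large steel cup, open top, 84 mm tall, 260 g: straight rim band 66 mm across, 24 mm deep (grip it from above); body below tapers 59 to 53 mm. Origin: centre of underside, z up. Outermost of nest 2, stands on the bench.
- medium1: medium steel cup, open top, 76 mm tall, 180 g: straight rim band 58 mm across, 24 mm deep (grip it from above); body below tapers 51 to 45 mm. Origin: centre of underside, z up. Starts in large1, origin 32 mm above its, only the band showing. Band rests on the outer rim; body fits with 1.5 mm to spare and clings with about 1.5 N for the first 20 mm: pull straight up.
- medium2: medium steel cup, open top, 76 mm tall, 180 g: straight rim band 58 mm across, 24 mm deep (grip it from above); body below tapers 51 to 45 mm. Origin: centre of underside, z up. Starts in large2, origin 32 mm above its, only the band showing. Band rests on the outer rim; body fits with 1.5 mm to spare and clings with about 1.5 N for the first 20 mm: pull straight up.
- small1: small steel cup, open top, 68 mm tall, 120 g: straight rim band 50 mm across, 24 mm deep (grip it from above); body below tapers 43 to 37 mm. Origin: centre of underside, z up. May be absent. Starts in medium1, origin 32 mm above its, only the band showing. Band rests on the outer rim; body fits with 1.5 mm to spare and clings with about 1.5 N for the first 20 mm: pull straight up.
- small2: small steel cup, open top, 68 mm tall, 120 g: straight rim band 50 mm across, 24 mm deep (grip it from above); body below tapers 43 to 37 mm. Origin: centre of underside, z up. May be absent. Starts in medium2, origin 32 mm above its, only the band showing. Band rests on the outer rim; body fits with 1.5 mm to spare and clings with about 1.5 N for the first 20 mm: pull straight up.
- rack: white cup rack, a block 280 mm along its x by 236 mm along its y, 0.5 kg empty, top 50 mm and block underside 10 mm above the surface, with six round wells, on two round skids along y (228 mm long, ends rounded). Origin: centre, at the height of the skids' underside; z up. Starts on the bench, +y side towards the trolley.
- well_large1 (a point): centre of the floor of a large well of the rack: a round hole 62 mm across and 34 mm deep for a large cup (floor 16 mm above the rack's origin), on the -y side of the rack. Wells lie 88 mm apart along y; large, medium and small at -88, 0 and +80 mm along x.
- well_large2 (a point): centre of the floor of a large well of the rack: a round hole 62 mm across and 34 mm deep for a large cup (floor 16 mm above the rack's origin), on the +y side of the rack. Wells lie 88 mm apart along y; large, medium and small at -88, 0 and +80 mm along x.
- well_medium1 (a point): centre of the floor of a medium well of the rack: a round hole 54 mm across and 34 mm deep for a medium cup (floor 16 mm above the rack's origin), on the -y side of the rack. Wells lie 88 mm apart along y; large, medium and small at -88, 0 and +80 mm along x.
- well_medium2 (a point): centre of the floor of a medium well of the rack: a round hole 54 mm across and 34 mm deep for a medium cup (floor 16 mm above the rack's origin), on the +y side of the rack. Wells lie 88 mm apart along y; large, medium and small at -88, 0 and +80 mm along x.
- well_small1 (a point): centre of the floor of a small well of the rack: a round hole 46 mm across and 34 mm deep for a small cup (floor 16 mm above the rack's origin), on the -y side of the rack. Wells lie 88 mm apart along y; large, medium and small at -88, 0 and +80 mm along x.
- well_small2 (a point): centre of the floor of a small well of the rack: a round hole 46 mm across and 34 mm deep for a small cup (floor 16 mm above the rack's origin), on the +y side of the rack. Wells lie 88 mm apart along y; large, medium and small at -88, 0 and +80 mm along x.
- rack_corner0 (a point): corner of the rack block at its -x -y side, at the height of the skids' underside
- rack_corner1 (a point): corner of the rack block at its +x -y side, at the height of the skids' underside
- rack_corner2 (a point): corner of the rack block at its -x +y side, at the height of the skids' underside
- rack_corner3 (a point): corner of the rack block at its +x +y side, at the height of the skids' underside
- bench_edge (a point): a point on the bench's left edge (the edge runs along world x), at the bench top; the bench lies to its -y side
- trolley: stainless steel trolley parked left of the bench, fixed; top 520 mm along x by 460 mm along y, level with the bench top. Origin: centre of its top surface; axes along the world's. A thin rail 40 mm high runs along its far (+y) edge.
- trolley_edge (a point): middle of the trolley top's near edge (runs along world x), at the top surface; the open gap (50 to 80 mm wide) lies between this edge and the bench's
- motor_unit: white handpiece motor control unit, 150 x 120 x 120 mm, bystander. Origin: centre of its underside
- bur_block: red block with burs standing in it, 60 x 100 x 50 mm, bystander. Origin: centre of its underside
- plaster_cast: plaster dental cast, 62 x 70 x 30 mm, bystander. Origin: centre of its underside
- jar: glass jar with a white lid, 84 mm across, 125 mm tall, bystander. Origin: centre of its underside
Not all that is in view belongs to the job. What is shaped like the small2 but orange is not meant.

How it is judged:
On the way, in this order (a step that is already met when the one before it is completed fails the run):
1. every cup that is there stands in a well of its own size while the rack is still on the bench ((horizontal distance between large1 and well_large1 below 0.009 m or horizontal distance between large1 and well_large2 below 0.009 m) and z of each of large1, large2, medium1, medium2, small1, small2 in the frame of rack below 0.021 m and angle between each of large1, large2, medium1, medium2, small1, small2's own z axis and vertical below 0.12 rad and (horizontal distance between large2 and well_large1 below 0.009 m or horizontal distance between large2 and well_large2 below 0.009 m) and (horizontal distance between medium1 and well_medium1 below 0.009 m or horizontal distance between medium1 and well_medium2 below 0.009 m) and (horizontal distance between medium2 and well_medium1 below 0.009 m or horizontal distance between medium2 and well_medium2 below 0.009 m) and (horizontal distance between small1 and well_small1 below 0.009 m or horizontal distance between small1 and well_small2 below 0.009 m) and (horizontal distance between small2 and well_small1 below 0.009 m or horizontal distance between small2 and well_small2 below 0.009 m) and y of each of rack_corner0, rack_corner1, rack_corner2, rack_corner3 in the frame of bench_edge below 0.05 m), for 0.2 s.
2. the rack stands wholly on the trolley (y of each of rack_corner0, rack_corner1, rack_corner2, rack_corner3 in the frame of trolley_edge above 0 m and x of rack in the frame of trolley between -0.11 and 0.11 m and z of rack in the frame of trolley between -0.004 and 0.006 m and angle between rack's own z axis and vertical below 0.04 rad and linear speed of rack below 0.02 m/s), for 0.2 s.
At the end, for the whole second after the job is handed in: Each cup present stands upright (7 degrees) in a well of its size, within 9 mm of its centre and 5 mm of its floor; the rack is level (2 degrees), all four corners past the trolley's near edge, its centre within 110 mm of the trolley's along the edge; all at rest (all of step 2 and (horizontal distance between large1 and well_large1 below 0.009 m or horizontal distance between large1 and well_large2 below 0.009 m) and z of each of large1, large2, medium1, medium2, small1, small2 in the frame of rack below 0.021 m and angle between each of large1, large2, medium1, medium2, small1, small2's own z axis and vertical below 0.12 rad and (horizontal distance between large2 and well_large1 below 0.009 m or horizontal distance between large2 and well_large2 below 0.009 m) and (horizontal distance between medium1 and well_medium1 below 0.009 m or horizontal distance between medium1 and well_medium2 below 0.009 m) and (horizontal distance between medium2 and well_medium1 below 0.009 m or horizontal distance between medium2 and well_medium2 below 0.009 m) and (horizontal distance between small1 and well_small1 below 0.009 m or horizontal distance between small1 and well_small2 below 0.009 m) and (horizontal distance between small2 and well_small1 below 0.009 m or horizontal distance between small2 and well_small2 below 0.009 m) and linear speed of each of large1, large2, medium1, medium2, small1, small2 below 0.02 m/s); the robot touches nothing.
It fails at once if the rack tips or sags into the gap (tilts by more than 6 degrees or sinks by more than 8 mm) (angle between rack's own z axis and vertical above 0.105 rad or height (world z) of rack below -0.008 m).
It fails at once if a bystander (motor unit, bur block, plaster cast or jar) is moved by more than 30 mm (distance of any of motor_unit, bur_block, plaster_cast, jar from where it was at the start of the episode above 0.03 m).
Of small1, small2 only 1 to 2 are there at a start; the rules pass over those that are not, and their reading is None.
At some moment in a run one of rack may be knocked a few centimetres aside while the robot is not near it.
It also fails if it takes over 208 s, if anything falls off the work surface, if the arm or the gripper's body presses on something with over 40 N, if the wrist force passes 120 N, or if a joint passes its speed limit or range.

### The arm

A 7-joint arm with a two-finger parallel gripper is mounted at the origin on the work surface. World frame = base frame: x ahead of the robot, y to its left, z up, the work surface at z = 0. Lengths are in m, angles in rad, forces in N, time in s.
With the tool pointing down it reaches from about 0.4 to 0.875 m from the base axis. Payload 19.3 kg.
Tool frame: the origin (TCP) lies at the centre of the arm's flange, where the gripper is bolted on; the fingertips stand 173 mm ahead of it and the grasp point (between the pads) lies r.grasp_offset ahead of it (r.grasp_offset is the distance from the TCP to the grasp point, in m); x points along the fingers, y is the direction in which the jaws open and shut, and the axes are right-handed (so a half turn about x gives the same grasp; the last joint's range is limited). The gripper opens to 85 mm and grips with 20 to 120 N. Pads are 22 mm wide; open, the fingers measure 114 mm over their backs; the gripper's body (76 mm by 85 mm) begins 54 mm behind the grasp point. The pads swing forward as they close: fully open they stand 13 mm farther back than shut.
Start: joints at [1.106, 0.521, -0.036, 1.599, 0.021, 1.021, -0.113], TCP at [0.24, -0.577, 0.405] pointing down, gripper open.
Joint ranges: [-2.91, 2.91], [-0.3, 2.13], [-1.5, 1.42], [0.17, 2.43], [-1.26, 4.41], [0.16, 1.93], [-2.52, 2.52]. Speed limits (rad/s): [1.89, 1.89, 2.39, 2.39, 3.01, 3.01, 3.01].

### API

Orientations are given as a unit quaternion [x, y, z, w].
In Python, from station import r, grab_frame, ticket gives the robot as it stands.
- The arm moves only by the shell command python3 -m pendant 'ROWS' [FORCE]. ROWS is text: rows parted by semicolons, each of 7 numbers parted by spaces: the finger opening in m, from 0 to 0.0854, then the shift along the world's x, y, z in m, then the turn, a rotation vector about the world's x, y, z in degrees. In form: fingers dx dy dz ax ay az; .... A call has 1 to 20 rows; each row shifts and turns the pose as measured when the row begins; what a row does not reach is not made up. A row lasts 1/8 s, in which the tool goes at most 62.5 mm and 10.7 degrees, less where a joint would pass 70% of its speed; a pose out of reach is approached as far as the arm can. A call with a gripper value outside its range is refused whole. The fingers move at their own pace and stop on an object; FORCE is the grip in N (left out, the last holds). Time passes only in rows, so rows that do not move let the fingers close. It gives the time, the measured TCP pose, the force and the opening at its end, in the units of the state.
- r.get_state(): the state, without advancing time (a new reading comes with each control period).
- grab_frame(name): name is "side" or "top" or "wrist"; returns a dict with "image" (384x512x3 uint8, blue, green, red), "K" (3x3 intrinsics, pixels), "pose" (4x4, takes a point from camera to world coordinates); the wrist camera has in their place "mount" (4x4, takes a point from camera to tool coordinates, whose origin is the TCP and whose axes are the tool frame's). Camera axes: x right, y down, z forward; pixel columns grow to the right and rows downward; lengths in m; the calibration is good to about 2 mm. A picture is of the moment at which its call begins: read the wrist's pose just before it. There is no depth.
- ticket.job_done(): hands the job in, once; it reports no verdict.
The state is a dict: "t": time; "joint_pos": joint angles; "joint_vel": joint speeds; "joint_torque": joint torques, N m; "tool_pos": TCP position; "tcp_rot": TCP orientation; "force": force on the tool from outside, world axes, zero at the start; "moment": the same for the moment, N m; "grip_width": opening from 0.0 (shut) to 1.0 (fully open).
Only numpy, scipy, OpenCV 4.12 (cv2) and the standard library are available. Lean on these libraries where they do the work, as an engineer would, in place of code of your own. Each camera call takes 0.05 s, during which the arm holds its last target. There are 200 camera calls.

## Working session

There is one attempt and no reset: what is moved stays moved. The work goes in short steps, Python scripts to look and compute and a shell command to move; the robot and the scene stay as the last step left them, time stands still between calls to the robot, and variables do not carry over. Pictures are saved under pics/ and viewed, about 12 in all and at most 16, crops included, and the job is handed in when it is done.

```bash
ls; mkdir -p pics
python3 - <<'E'
from station import r, grab_frame
import cv2,numpy as np
s=r.get_state(); print(s, r.grasp_offset)
ims=[]
for n in ("side","top"):
    f=grab_frame(n); cv2.imwrite(f"pics/{n}0.png",f["image"]); print(n,f["K"].tolist(),np.round(f["pose"],4).tolist())
f=grab_frame("wrist"); print(np.round(f["mount"],4).tolist(),f["K"].tolist()); cv2.imwrite("pics/w0.png",f["image"])
E
```

```text
pics
{'t': 0.0, 'joint_pos': array([ 1.10578336,  0.52205401, -0.036326  ,  1.60002599,  0.02120924,
        1.02107461, -0.11283495]), 'joint_vel': array([ 1.85068731e-03, -4.18937939e-05,  1.19598314e-04,  6.06555013e-04,
       -4.95490754e-04, -1.90851314e-03, -4.95344325e-04]), 'joint_torque': array([-7.36661023e-04, -9.27115417e+01,  1.97961934e+00, -3.69932735e+01,
        1.78213004e-02,  8.18520872e-03, -5.41916472e-05]), 'tool_pos': array([ 0.2403195 , -0.57679619,  0.40409426]), 'tcp_rot': array([-0.69326311, -0.13906867,  0.6934898 , -0.13826811]), 'force': array([ 0.68516737, -0.18576172, -0.06521597]), 'moment': array([-0.00207994,  0.0611413 ,  0.0103851 ]), 'grip_width': 0.9992062996863785} 0.1547
side [[487.68939119424476, 0.0, 253.2088957894259], [0.0, 487.68939119424476, 193.07278619721188], [0.0, 0.0, 1.0]] [[0.8688, 0.2775, -0.4102, 1.2298], [0.4952, -0.4913, 0.7165, -1.1831], [-0.0027, -0.8256, -0.5642, 0.9628], [0.0, 0.0, 0.0, 1.0]]
top [[494.60820361296044, 0.0, 256.7507989376158], [0.0, 494.60820361296044, 183.34366208905513], [0.0, 0.0, 1.0]] [[0.0062, -0.9803, 0.1974, 0.3181], [-1.0, -0.0061, 0.0012, -0.065], [0.0001, -0.1974, -0.9803, 1.4953], [0.0, 0.0, 0.0, 1.0]]
[[0.0, -0.2859, 0.9582, 0.031], [1.0, -0.0019, -0.0006, 0.0002], [0.002, 0.9582, 0.2859, -0.0741], [0.0, 0.0, 0.0, 1.0]] [[295.2677455847073, 0.0, 257.1679700208824], [0.0, 295.2677455847073, 193.79912652257514], [0.0, 0.0, 1.0]]
```

View pics/top0.png

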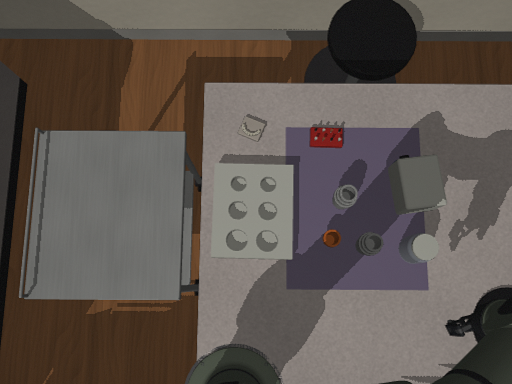

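View pics/side0.png

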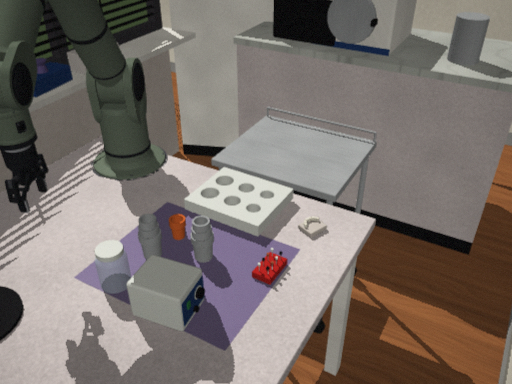

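The top view shows nests at about (345,196) and (370,244), an orange decoy at (331,239), the rack at (253,211) and the trolley on the left. I'll enlarge to see which nests hold a small cup and to get rim centres.

```bash
cat > h.py <<'E'
import numpy as np,cv2
from station import r,grab_frame
from scipy.spatial.transform import Rotation as R
GO=r.grasp_offset
def tool():
    s=r.get_state(); T=np.eye(4); T[:3,:3]=R.from_quat(s['tcp_rot']).as_matrix(); T[:3,3]=s['tool_pos']; return T,s
def shot(n,name=None):
    T,s=tool(); f=grab_frame(n); P=f['pose'] if n!='wrist' else T@f['mount']
    if name: cv2.imwrite(f'pics/{name}.png',f['image'])
    return f['image'],f['K'],P
def px2w(K,P,u,v,z):
    d=P[:3,:3]@np.linalg.solve(K,[u,v,1.]); return P[:3,3]+d*(z-P[2,3])/d[2]
def w2px(K,P,X):
    c=P[:3,:3].T@(np.asarray(X,float)-P[:3,3]); q=K@c; return q[:2]/q[2]
def gp():
    T,s=tool(); return T[:3,3]+T[:3,0]*GO,T,s
E
python3 - <<'E'
import cv2,numpy as np
a=cv2.imread('pics/top0.png')[165:275,205:400]; b=cv2.imread('pics/side0.png')[200:300,80:275]
o=np.vstack([cv2.resize(i,None,fx=4,fy=4,interpolation=2)[:,:780] for i in(a,b)])
o=cv2.resize(o,None,fx=.71,fy=.71) 
cv2.imwrite('pics/c1.png',o);print(o.shape)
E
```

```text
(596, 554, 3)
```

View pics/c1.png

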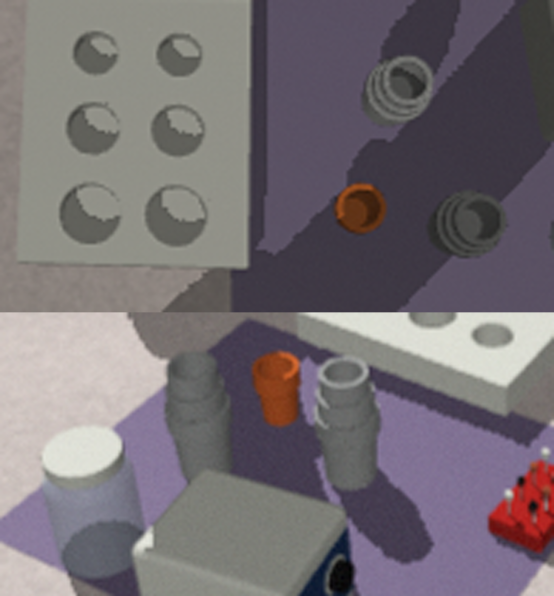

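Both nests seem to show three rings. I'll check by triangulating the rim heights and measuring the wells.

Run:
```python
from h import *
f={n:grab_frame(n) for n in("top","side")}
def ray(n,u,v):
    K,P=f[n]['K'],f[n]['pose']; d=P[:3,:3]@np.linalg.solve(K,[u,v,1.]); return P[:3,3],d/np.linalg.norm(d)
for nm,a,b in (("A",(348.7,193.9),(200.8,221.1)),("B",(372.6,241.8),(147.6,218.7))):
    p,d=ray("top",*a);q,e=ray("side",*b)
    t=np.linalg.lstsq(np.c_[d,-e],q-p,rcond=None)[0]
    print(nm,p+d*t[0],q+e*t[1])
K,P=f["top"]['K'],f["top"]['pose']
def c(x,y): return 205+x/2.84-.4,165+y/2.84-.4
for n,x,y in(("s2",95,53),("s1",179,54),("m2",93,128),("m1",177,130),("l2",90,213),("l1",176,215)):
    print(n,px2w(K,P,*c(x,y),.05).round(4))
for n,u,v,z in(("orange",331,239,.068),("jar",425,248,.125),("motor",417,184,.12),("bur",327,137,.03),("cast",253,127,.03),("trolley e1",185,131,0),("trolley e2",182,300,0),("bench e",204,100,0),("bench e2",197,320,0),("trol far",40,215,0)):
    print(n,px2w(K,P,u,v,z).round(3))
T,s=tool();print(T.round(3).tolist(),s['t'])
# template: rim ellipses projected vs h
```

```text
A [ 0.56427863 -0.32113103  0.13106927] [ 0.56658173 -0.31929468  0.13113999]
B [ 0.43097072 -0.38278148  0.1308679 ] [ 0.42997865 -0.38364909  0.13098796]
s2 [ 0.6091 -0.0075  0.05  ]
s1 [ 0.6085 -0.0957  0.05  ]
m2 [ 0.5296 -0.0065  0.05  ]
m1 [ 0.5281 -0.0938  0.05  ]
l2 [ 0.4416 -0.0047  0.05  ]
l1 [ 0.4401 -0.0929  0.05  ]
orange [ 0.443 -0.278  0.068]
jar [ 0.415 -0.528  0.125]
motor [ 0.596 -0.518  0.12 ]
bur [ 0.76  -0.279  0.03 ]
cast [ 0.791 -0.051  0.03 ]
trolley e1 [ 0.786  0.164 -0.   ]
trolley e2 [0.268 0.155 0.   ]
bench e [0.89  0.107 0.   ]
bench e2 [0.211 0.109 0.   ]
trol far [0.517 0.596 0.   ]
[[-0.0, 0.385, -0.923, 0.24], [0.001, -0.923, -0.385, -0.577], [-1.0, -0.001, 0.0, 0.404], [0.0, 0.0, 0.0, 1.0]] 0.25
```

The rims triangulate to about 131 mm, so both smalls are present. Nest A is at (0.565,-0.320), nest B at (0.430,-0.383), and the wells form a consistent 88/80 mm grid. The orange decoy stands alone at (0.443,-0.278). Next I move above A, turning the jaws along world x.

```bash
python3 -m pendant '0.08 .041 .032 0 0 0 8.4;0.08 .041 .032 0 0 0 8.4;0.08 .041 .032 0 0 0 8.4;0.08 .041 .032 0 0 0 8.4;0.08 .041 .032 0 0 0 8.4;0.08 .041 .032 0 0 0 8.4;0.08 .041 .032 0 0 0 8.4;0.08 .041 .032 0 0 0 8.4;0.08 0 0 0 0 0 0;0.08 0 0 0 0 0 0' 40
python3 - <<'E'
from h import *
im,K,P=shot("wrist","w1"); g,T,s=gp(); print(g,T[:3,1],s['force'])
for X in((.565,-.32,.132),(.43,-.383,.132)): print(w2px(K,P,X))
E
```

```text
t: 1.5
tool_pos: [0.5761, -0.3113, 0.4036]
tcp_rot: [0.492, 0.508, -0.492, 0.508]
force: [-0.1, -1.1, -0.1]
grip_width: 0.935
[ 0.57622454 -0.31113793  0.24900253] [9.99454456e-01 3.30235621e-02 4.85395654e-04] [-0.32036255  1.18209019 -0.77868279]
[242.59237899 204.21780477]
[ 94.15298575 265.0839316 ]
```

View pics/w1.png

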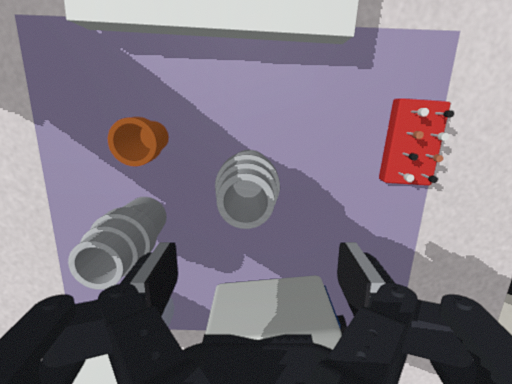

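Nest A's top rim is at (245,199) and B's at (97,265). Predictions were within 5 px. I'm correcting and going down on small1 in A.

```bash
python3 -m pendant '0.08 -.0085 -.004 -.03 0 0 -1.9;0.08 0 0 -.03 0 0 0;0.08 0 0 -.03 0 0 0;0.08 0 0 -.02 0 0 0;0.08 0 0 0 0 0 0;0.08 0 0 0 0 0 0' 40;  python3 - <<'E'
from h import *
im,K,P=shot("wrist","w2"); g,T,s=gp(); print(g,T[:3,1],s['force'])
print(w2px(K,P,(.5675,-.3155,.132)))
E
```

```text
t: 2.3
tool_pos: [0.5635, -0.3203, 0.2927]
tcp_rot: [-0.502, -0.496, 0.504, -0.498]
force: [-0.8, 0.3, 0.6]
grip_width: 0.939
[ 0.56366566 -0.32090108  0.13803907] [ 0.99992463 -0.01220251  0.00135638] [-0.66595779 -0.06217607 -0.136016  ]
[262.68353807 250.81090888]
```

View pics/w2.png

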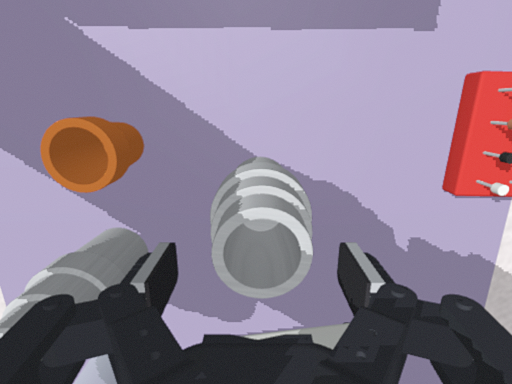

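The rim is at (262,252), against a prediction of (262.7,250.8). So cup A is at (0.5675,-0.316). I'm nudging, going down and gripping.

```bash
python3 -m pendant '0.08 .004 .0045 -.007 0 0 .7;0.08 0 0 -.003 0 0 0;0.08 0 0 0 0 0 0;0 0 0 0 0 0 0;0 0 0 0 0 0 0;0 0 0 0 0 0 0;0 0 0 0 0 0 0;0 0 0 0 0 0 0;0 0 0 0 0 0 0;0 0 0 0 0 0 0;0 0 0 0 0 0 0' 40
```

```text
t: 3.72
tool_pos: [0.5679, -0.3158, 0.2841]
tcp_rot: [0.499, 0.498, -0.5, 0.502]
force: [-0.5, -0.6, 0.7]
grip_width: 0.586
```

Opening is 50 mm, so it is gripped. Lifting straight up, then over well_small1.

```bash
python3 -m pendant '0 0 0 .005 0 0 0;0 0 0 .008 0 0 0;0 0 0 .01 0 0 0;0 0 0 .01 0 0 0;0 0 0 .015 0 0 0;0 0 0 .02 0 0 0;0 0 0 .025 0 0 0;0 .01 .055 0 0 0 0;0 .01 .055 0 0 0 0;0 .01 .055 0 0 0 0;0 .01 .04 0 0 0 0;0 0 0 0 0 0 0;0 0 0 0 0 0 0' 40;  python3 - <<'E'
from h import *
im,K,P=shot("wrist","w3"); g,T,s=gp(); print(g,T[:3,1],s['force'])
for X in ((.6085,-.0957),(.6091,-.0075),(.529,-.05)): print(w2px(K,P,X+(.05,)))
E
```

```text
t: 5.35
tool_pos: [0.6079, -0.1054, 0.3903]
tcp_rot: [0.501, 0.495, -0.5, 0.504]
force: [-1.0, -0.3, -0.3]
grip_width: 0.587
[ 0.60946683 -0.10636936  0.23563058] [ 0.99994645 -0.00156219  0.01023052] [ 1.33854169  0.72202524 -0.46477927]
[253.41234066 165.4575619 ]
[253.37007758  76.42577191]
[174.73072874 121.57819838]
```

View pics/w3.png

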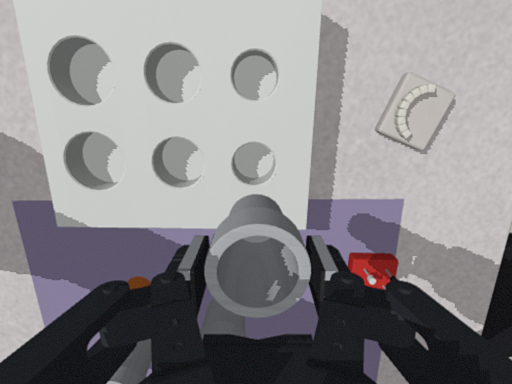

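The wrist image shows the wells at s1 (253,163), s2 (254,74), m1 (178,162), m2 (172,72), l1 (95,160) and l2 (82,70). The cup hangs straight in the jaws. I'll fit the rack pose to these.

```bash
cat >> h.py <<'E'
W={'s1':(.08,-.044),'s2':(.08,.044),'m1':(0,-.044),'m2':(0,.044),'l1':(-.088,-.044),'l2':(-.088,.044)}
def rackfit(K,P,obs,z=.05):
    A=np.array([W[k] for k in obs]);B=np.array([px2w(K,P,*obs[k],z)[:2] for k in obs])
    a=A-A.mean(0);b=B-B.mean(0); th=np.arctan2((a[:,0]*b[:,1]-a[:,1]*b[:,0]).sum(),(a*b).sum())
    Rm=np.array([[np.cos(th),-np.sin(th)],[np.sin(th),np.cos(th)]]); o=B.mean(0)-Rm@A.mean(0)
    print('rack',o.round(4),'yaw',np.degrees(th).round(2),'res mm',((A@Rm.T+o-B)*1e3).round(1).tolist())
    w={k:(o+Rm@np.array(W[k])).round(4) for k in W}; print({k:v.tolist() for k,v in w.items()}); return o,th,w
E
python3 - <<'E'
from h import *
f=grab_frame("wrist");T,s=tool()
rackfit(f['K'],T@f['mount'],{'s1':(253,163),'s2':(254.5,74.5),'m1':(178,162),'m2':(172,72),'l1':(95,160),'l2':(82,70)})
print(T[:3,3],(T[:3,0]))
E
```

```text
rack [ 0.53   -0.0475] yaw -1.44 res mm [[0.8, -0.3], [0.8, 0.4], [-0.0, 0.1], [0.7, -0.1], [-1.3, -0.3], [-1.0, 0.1]]
{'s1': [0.6088, -0.0935], 's2': [0.611, -0.0055], 'm1': [0.5289, -0.0915], 'm2': [0.5311, -0.0035], 'l1': [0.4409, -0.0893], 'l2': [0.4431, -0.0013]}
[ 0.60781548 -0.10566983  0.39009119] [ 0.00998432 -0.00710349 -0.99992492]
```

The fit is good to about 1 mm, with rack yaw -1.4°. I'm going over s1, stopping just above it to check position before inserting.

```bash
python3 -m pendant '0 .001 .012 -.03 .4 .57 0;0 0 0 -.03 0 0 0;0 0 0 -.03 0 0 0;0 0 0 0 0 0 0;0 0 0 0 0 0 0' 40;  python3 - <<'E'
from h import *
g,T,s=gp(); print(s['tool_pos'],T[:3,0],s['force'])
E
```

```text
t: 6.08
tool_pos: [0.6085, -0.0992, 0.2999]
tcp_rot: [0.503, 0.497, -0.503, 0.498]
force: [0.5, -0.0, 0.4]
grip_width: 0.587
[ 0.60845373 -0.09915721  0.29988926] [ 0.00178751 -0.00177125 -0.99999683] [ 4.59969449e-01 -1.97301601e-04  3.72250988e-01]
```

```bash
python3 -m pendant '0 0 .0055 0 0 0 0;0 0 0 0 0 0 0;0 0 0 -.02 0 0 0;0 0 0 -.015 0 0 0;0 0 0 -.015 0 0 0;0 0 0 -.008 0 0 0;0 0 0 -.002 0 0 0;0 0 0 0 0 0 0;0 0 0 0 0 0 0' 40;  python3 - <<'E'
from h import *
g,T,s=gp(); print(s['tool_pos'],T[:3,0],s['force'])
E
```

```text
t: 7.2
tool_pos: [0.6087, -0.0935, 0.2379]
tcp_rot: [0.503, 0.496, -0.502, 0.499]
force: [-0.5, -0.1, -1.6]
grip_width: 0.584
[ 0.60872404 -0.09353335  0.23794811] [ 0.00409534 -0.00218464 -0.99998923] [-0.50961149 -0.08227131 -1.55193967]
```

At (0.6087,-0.0935). Release, rise and go to nest B.

```bash
python3 -m pendant '0 0 0 -.001 0 0 0;.066 0 0 0 0 0 0;.066 0 0 0 0 0 0;.066 0 0 0 0 0 0;.066 0 0 0 0 0 0;.066 0 0 .03 0 0 0;.066 0 0 .03 0 0 0;.066 0 0 .03 0 0 0;.08 0 0 .03 0 0 0;.08 -.034 -.055 0 0 0 0;.08 -.034 -.055 0 0 0 0;.08 -.034 -.055 0 0 0 0;.08 -.034 -.055 0 0 0 0;.08 -.034 -.055 0 0 0 0;.08 0 0 0 0 0 0;.08 0 0 0 0 0 0' 40;  python3 - <<'E'
from h import *
im,K,P=shot("wrist","w4");print(w2px(K,P,(.4325,-.383,.132)));g,T,s=gp(); print(g,s['tool_pos'],T[:3,0],T[:3,1],s['force'])
im2,_,_=shot("top","t4")
cv2.imwrite("pics/c4.png",np.hstack([im,np.vstack([cv2.resize(im2[150:278,200:330],(260,256)),im[:128,:260]*0])])) 
E
```

```text
t: 9.2
tool_pos: [0.4397, -0.3631, 0.3625]
tcp_rot: [0.504, 0.495, -0.501, 0.5]
force: [0.2, 0.5, -1.2]
grip_width: 0.934
[243.73039336 236.46130336]
[ 0.4407842  -0.36378167  0.20771935] [ 0.43960089 -0.36323458  0.36241386] [ 0.00764907 -0.00353643 -0.99996449] [ 0.99992522 -0.00951543  0.00768242] [ 0.1534605  -0.38794238  1.46722572]
```

View pics/c4.png

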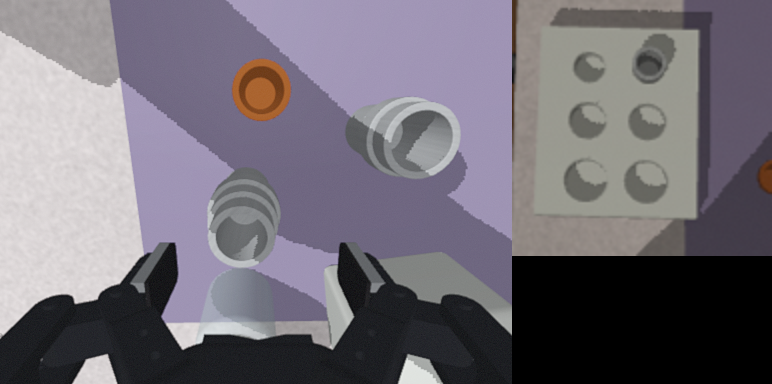

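small1 stands in s1. Nest B's rim is at (242.5,236.5) as predicted, so B is at (0.432,-0.383). Going down on it.

```bash
python3 -m pendant '0.08 -.0075 -.02 -.025 .2 .44 .5;0.08 0 0 -.025 0 0 0;0.08 0 0 -.01 0 0 0;0.08 0 0 0 0 0 0;0.08 0 0 0 0 0 0' 40;  python3 - <<'E'
from h import *
g,T,s=gp(); print(g,s['tool_pos'],T[:3,0],T[:3,1],s['force'])
f=cv2.imread('pics/w4.png')
E
```

```text
t: 9.93
tool_pos: [0.4362, -0.3792, 0.3026]
tcp_rot: [0.498, 0.501, -0.497, 0.503]
force: [-0.7, -0.3, 0.5]
grip_width: 0.938
[ 0.43659049 -0.37927096  0.1479214 ] [ 0.43619175 -0.37920191  0.30262087] [ 2.57749938e-03 -4.46325838e-04 -9.99996579e-01] [0.99996045 0.00851299 0.00257361] [-0.65949993 -0.26863663  0.49932696]
```

```bash
python3 -m pendant '0.08 -.0045 -.0037 -.012 0 0 -.5;0.08 0 0 -.006 0 0 0;0.08 0 0 0 0 0 0;0 0 0 0 0 0 0;0 0 0 0 0 0 0;0 0 0 0 0 0 0;0 0 0 0 0 0 0;0 0 0 0 0 0 0;0 0 0 0 0 0 0;0 0 0 0 0 0 0;0 0 0 0 0 0 0' 40
```

```text
t: 11.3
tool_pos: [0.4314, -0.3834, 0.285]
tcp_rot: [0.501, 0.498, -0.5, 0.501]
force: [-1.0, 0.1, 0.4]
grip_width: 0.593
```

```bash
python3 -m pendant '0 0 0 .005 0 0 0;0 0 0 .008 0 0 0;0 0 0 .01 0 0 0;0 0 0 .01 0 0 0;0 0 0 .015 0 0 0;0 0 0 .025 0 0 0;0 0 0 .03 0 0 0;0 .025 .05 0 0 0 0;0 .025 .055 0 0 0 0;0 .025 .055 0 0 0 0;0 .025 .055 0 0 0 0;0 .025 .055 0 0 0 0;0 .025 .05 0 0 0 0;0 .02 .03 0 0 0 0;0 0 0 0 0 0 0;0 0 0 0 0 0 0' 40;  python3 - <<'E'
from h import *
im2,_,_=shot("top","t5")
im,K,P=shot("wrist","w5");g,T,s=gp(); print(s['tool_pos'],T[:3,0],T[:3,1],s['force'],s['grip_width'])
print(w2px(K,P,(.611,-.0055,.05)))
cv2.imwrite("pics/c5.png",np.hstack([im,np.vstack([cv2.resize(im2[150:278,200:330],(260,256)),im[:128,:260]*0])])) 
E
```

```text
t: 13.3
tool_pos: [0.6036, -0.0218, 0.4045]
tcp_rot: [0.503, 0.495, -0.499, 0.503]
force: [-0.3, -0.4, -1.4]
grip_width: 0.589
[ 0.6035354  -0.02215925  0.40443022] [ 0.012285   -0.00517459 -0.99991115] [ 0.99991292 -0.00475699  0.01230964] [-0.6614056  -0.30498557 -1.88450833] 0.590671929942214
[258.7628035  157.63362492]
```

View pics/c5.png

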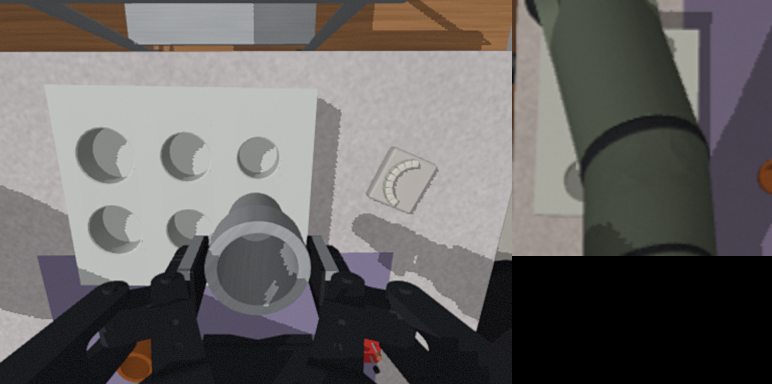

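s2 is at (258,157), where predicted, so the rack has not moved. Moving over it.

```bash
python3 -m pendant '0 .0075 .0165 -.03 .3 .7 .2;0 0 0 -.03 0 0 0;0 0 0 -.03 0 0 0;0 0 0 -.01 0 0 0;0 0 0 0 0 0 0;0 0 0 0 0 0 0' 40;  python3 - <<'E'
from h import *
g,T,s=gp(); print(s['tool_pos'],T[:3,0],T[:3,1],s['force'])
E
```

```text
t: 14.15
tool_pos: [0.6107, -0.011, 0.3054]
tcp_rot: [0.503, 0.496, -0.502, 0.499]
force: [-0.3, 0.3, -1.4]
grip_width: 0.586
[ 0.61070208 -0.01099718  0.30536849] [ 0.00348795 -0.00191608 -0.99999208] [ 0.99995017 -0.00934653  0.00350571] [-0.32471475  0.34547701 -1.43345039]
```

```bash
python3 -m pendant '0 0 .0055 0 .1 .2 .5;0 0 0 0 0 0 0;0 0 0 -.02 0 0 0;0 0 0 -.02 0 0 0;0 0 0 -.015 0 0 0;0 0 0 -.009 0 0 0;0 0 0 -.003 0 0 0;0 0 0 0 0 0 0' 40
```

```text
t: 15.15
tool_pos: [0.6107, -0.0048, 0.2369]
tcp_rot: [0.5, 0.499, -0.5, 0.501]
force: [-4.7, -0.0, 5.5]
grip_width: 0.587
```

Floor contact felt (5 N). Release, rise, and go to nest A for medium1.

```bash
python3 -m pendant '.066 0 0 0 0 0 0;.066 0 0 0 0 0 0;.066 0 0 0 0 0 0;.066 0 0 0 0 0 0;.066 0 0 .03 0 0 0;.066 0 0 .03 0 0 0;.066 0 0 .03 0 0 0;.08 0 0 .03 0 0 0;.0854 -.008 -.055 0 0 0 0;.0854 -.008 -.055 0 0 0 0;.0854 -.008 -.055 0 0 0 0;.0854 -.008 -.055 0 0 0 0;.0854 -.008 -.055 0 0 0 0;.0854 0 -.02 0 0 0 0;.0854 0 0 0 0 0 0;.0854 0 0 0 0 0 0' 60;  python3 - <<'E'
from h import *
im,K,P=shot("wrist","w6");print(w2px(K,P,(.5675,-.316,.108)));g,T,s=gp(); print(s['tool_pos'],T[:3,0],T[:3,1],s['force'])
im2,K2,P2=shot("top","t6")
cv2.imwrite("pics/c6.png",np.hstack([im,np.vstack([cv2.resize(im2[150:278,200:330],(260,256)),im[:128,:260]*0])])) 
E
```

```text
t: 17.15
tool_pos: [0.5683, -0.3062, 0.3615]
tcp_rot: [0.5, 0.5, -0.498, 0.502]
force: [-0.5, 1.4, 0.3]
grip_width: 0.998
[253.27337313 213.61145701]
[ 0.56839929 -0.30606156  0.36156861] [ 4.62032197e-03  4.72086330e-04 -9.99989215e-01] [0.99998065 0.00416296 0.00462225] [ 0.19234242 -0.07966708 -0.36593879]
```

View pics/c6.png

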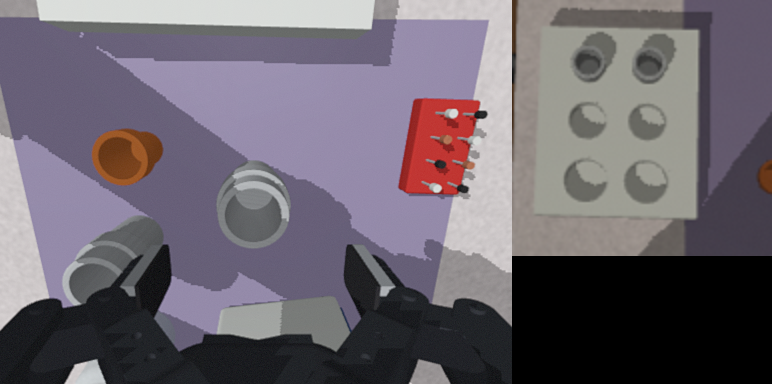

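Both smalls stand in their wells and the rack is unmoved. medium1's rim is at (253,213), as predicted. Descending and gripping.

```bash
python3 -m pendant '0.0854 -.001 -.0095 -.03 0 .25 0;0.0854 0 0 -.03 0 0 0;0.0854 0 0 -.02 0 0 0;0.0854 0 0 0 0 0 0;0.0854 0 0 0 0 0 0' 60
```

```text
t: 17.88
tool_pos: [0.5697, -0.3109, 0.2817]
tcp_rot: [0.498, 0.502, -0.496, 0.504]
force: [-0.3, -0.0, -0.3]
grip_width: 1.005
```

```bash
python3 -m pendant '0.0854 -.002 -.005 -.015 0 0 -.5;0.0854 0 0 -.007 0 0 0;0.0854 0 0 0 0 0 0;0 0 0 0 0 0 0;0 0 0 0 0 0 0;0 0 0 0 0 0 0;0 0 0 0 0 0 0;0 0 0 0 0 0 0;0 0 0 0 0 0 0;0 0 0 0 0 0 0;0 0 0 0 0 0 0' 60
```

```text
t: 19.25
tool_pos: [0.5677, -0.3167, 0.2607]
tcp_rot: [0.501, 0.499, -0.499, 0.502]
force: [-0.5, -0.5, -0.9]
grip_width: 0.674
```

```bash
python3 -m pendant '0 0 0 .005 0 0 0;0 0 0 .008 0 0 0;0 0 0 .01 0 0 0;0 0 0 .01 0 0 0;0 0 0 .015 0 0 0;0 0 0 .025 0 0 0;0 0 0 .03 0 0 0;0 -.009 .055 0 0 0 0;0 -.009 .055 0 0 0 0;0 -.009 .055 0 0 0 0;0 -.009 .045 0 0 0 0;0 0 0 0 0 0 0;0 0 0 0 0 0 0' 60;  python3 - <<'E'
from h import *
im,K,P=shot("wrist","w7");g,T,s=gp(); print(s['tool_pos'],T[:3,0],T[:3,1],s['force'],s['grip_width'])
for k,v in {'m1': [0.5289, -0.0915], 'm2': [0.5311, -0.0035], 'l1': [0.4409, -0.0893], 'l2': [0.4431, -0.0013]}.items(): print(k,w2px(K,P,v+[.05]))
E
```

```text
t: 20.88
tool_pos: [0.5299, -0.1007, 0.3771]
tcp_rot: [0.502, 0.496, -0.498, 0.505]
force: [0.4, 0.8, -1.5]
grip_width: 0.671
[ 0.5299445  -0.10056409  0.37704364] [ 0.01363426 -0.00411001 -0.9998986 ] [9.99906937e-01 5.29613931e-04 1.36321926e-02] [ 0.34838302  0.48780715 -1.04924141] 0.6744349089738213
m1 [250.68957332 169.47175804]
m2 [252.31126391  77.13098253]
l1 [163.97004519 167.72984059]
l2 [157.52046102  74.61500785]
```

View pics/w7.png

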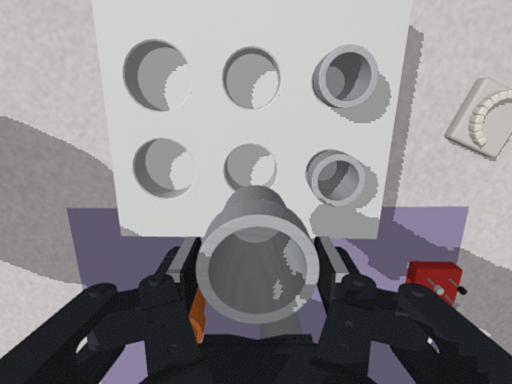

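m1 is at (251,169) as predicted, and both smalls are seated. Moving over it.

```bash
python3 -m pendant '0 -.001 .009 -.025 .23 .78 0;0 0 0 -.025 0 0 0;0 0 0 -.018 0 0 0;0 0 0 0 0 0 0;0 0 0 0 0 0 0' 60;  python3 - <<'E'
from h import *
g,T,s=gp(); print(s['tool_pos'],T[:3,0],T[:3,1],s['force'])
for k,v in {'s1':[.6088,-.0935],'s2':[.611,-.0055]}.items():
    f=grab_frame('wrist');print(k,w2px(f['K'],T@f['mount'],v+[.084]))
E
```

```text
t: 21.55
tool_pos: [0.5298, -0.0959, 0.3087]
tcp_rot: [0.502, 0.498, -0.502, 0.499]
force: [-0.5, 0.6, -1.2]
grip_width: 0.676
[ 0.5298238  -0.0958759   0.30867577] [ 0.0015191  -0.0011141  -0.99999823] [ 0.99997734 -0.00655684  0.00152637] [-0.49053379  0.64085781 -1.20724869]
s1 [368.42331832 210.20239525]
s2 [386.38937709  74.59212185]
```

```bash
python3 -m pendant '0 -.001 .0045 0 0 0 .3;0 0 0 0 0 0 0;0 0 0 -.02 0 0 0;0 0 0 -.02 0 0 0;0 0 0 -.012 0 0 0;0 0 0 -.008 0 0 0;0 0 0 -.002 0 0 0;0 0 0 0 0 0 0' 60
```

```text
t: 22.65
tool_pos: [0.5294, -0.0908, 0.2476]
tcp_rot: [0.501, 0.498, -0.499, 0.502]
force: [-1.3, -0.3, -1.7]
grip_width: 0.671
```

```bash
python3 -m pendant '0 0 0 -.002 0 0 0;0.07 0 0 0 0 0 0;.07 0 0 0 0 0 0;.07 0 0 0 0 0 0;.07 0 0 .03 0 0 0;.07 0 0 .03 0 0 0;.07 0 0 .03 0 0 0;.08 0 0 .025 0 0 0;.0854 -.02 -.055 0 0 0 0;.0854 -.02 -.055 0 0 0 0;.0854 -.02 -.055 0 0 0 0;.0854 -.02 -.055 0 0 0 0;.0854 -.016 -.05 0 0 0 0;.0854 0 -.013 0 0 0 0;.0854 0 0 0 0 0 0;.0854 0 0 0 0 0 0' 60;  python3 - <<'E'
from h import *
im,K,P=shot("wrist","w8");print(w2px(K,P,(.432,-.383,.108)));g,T,s=gp(); print(s['tool_pos'],T[:3,0],T[:3,1],s['force'])
im2,K2,P2=shot("top","t8")
cv2.imwrite("pics/c8.png",np.hstack([im,np.vstack([cv2.resize(im2[150:278,200:330],(260,256)),im[:128,:260]*0])])) 
E
```

```text
t: 24.65
tool_pos: [0.4304, -0.3796, 0.3672]
tcp_rot: [0.501, 0.497, -0.497, 0.505]
force: [0.3, -0.1, -1.6]
grip_width: 1.0
[253.69389916 202.63450579]
[ 0.430479   -0.37950355  0.36726987] [ 0.01281763 -0.00325402 -0.99991256] [0.99991031 0.00392614 0.01280483] [0.44180117 0.36218142 0.02708198]
```

View pics/c8.png

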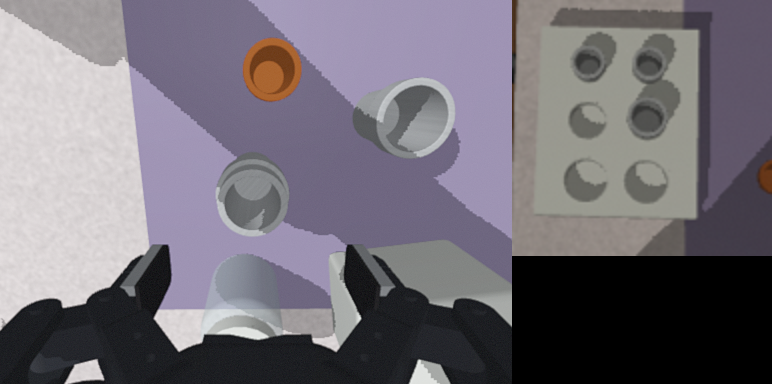

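medium2's rim is at (252.5,201), so the cup is at about (0.4315,-0.382). medium1 is seated and the rack is unmoved. Down in two steps.

```bash
python3 -m pendant '0.0854 .001 -.0025 -.03 .2 .73 -.3;0.0854 0 0 -.03 0 0 0;0.0854 0 0 -.02 0 0 0;0.0854 0 0 0 0 0 0;0.0854 0 0 0 0 0 0' 60
```

```text
t: 25.38
tool_pos: [0.4343, -0.3777, 0.2872]
tcp_rot: [0.499, 0.501, -0.498, 0.502]
force: [-0.1, -0.2, 0.8]
grip_width: 1.0
```

```bash
python3 -m pendant '0.0854 -.0028 -.0043 -.018 0 0 -.2;0.0854 0 0 -.008 0 0 0;0.0854 0 0 0 0 0 0;0 0 0 0 0 0 0;0 0 0 0 0 0 0;0 0 0 0 0 0 0;0 0 0 0 0 0 0;0 0 0 0 0 0 0;0 0 0 0 0 0 0;0 0 0 0 0 0 0;0 0 0 0 0 0 0' 60
```

```text
t: 26.75
tool_pos: [0.4315, -0.3826, 0.2621]
tcp_rot: [0.5, 0.499, -0.499, 0.502]
force: [-1.1, -0.1, -1.6]
grip_width: 0.677
```

```bash
python3 -m pendant '0 0 0 .005 0 0 0;0 0 0 .008 0 0 0;0 0 0 .01 0 0 0;0 0 0 .01 0 0 0;0 0 0 .015 0 0 0;0 0 0 .025 0 0 0;0 0 0 .035 0 0 0;0 .014 .05 0 0 0 0;0 .014 .055 0 0 0 0;0 .014 .055 0 0 0 0;0 .014 .055 0 0 0 0;0 .014 .055 0 0 0 0;0 .014 .05 0 0 0 0;0 .01 .03 0 0 0 0;0 0 0 0 0 0 0;0 0 0 0 0 0 0' 60;  python3 - <<'E'
from h import *
im,K,P=shot("wrist","w9");g,T,s=gp(); print(s['tool_pos'],T[:3,0],T[:3,1],s['force'],s['grip_width'])
for k,v in {'m2': [0.5311, -0.0035], 'l1': [0.4409, -0.0893], 'l2': [0.4431, -0.0013]}.items():
    u,w=w2px(K,P,v+[.05]); print(k,u,w)
# rack unmoved? compare: dark-blob centroid around predicted wells
    c=im[max(0,int(w)-40):int(w)+40,max(0,int(u)-45):int(u)+45].mean(2); print(c.min(),c.max())
E
```

```text
t: 28.75
tool_pos: [0.5259, -0.0214, 0.3865]
tcp_rot: [0.502, 0.495, -0.498, 0.505]
force: [0.1, -0.6, -1.7]
grip_width: 0.678
[ 0.52591958 -0.0214275   0.38653452] [ 0.01391388 -0.00694141 -0.9998791 ] [9.99903195e-01 2.35201605e-05 1.39140479e-02] [ 0.01911712 -0.07237481 -1.05207418] 0.6784586847952807
m2 256.57731161926785 158.506456984168
71.0 205.33333333333334
l1 176.478602983563 234.53826382251097
2.0 199.66666666666666
l2 171.6566495687454 156.76885820080182
85.33333333333333 204.33333333333334
```

View pics/w9.png

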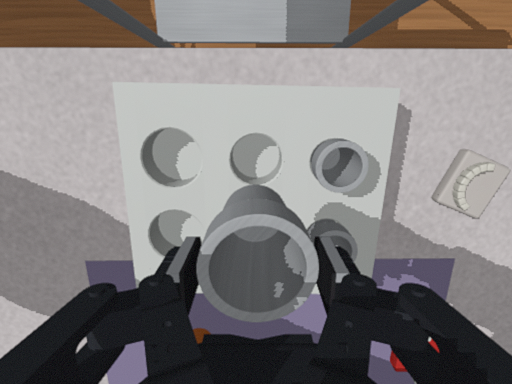

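m2 is at (255.5,159) as predicted. Lowering over it.

```bash
python3 -m pendant '0 .005 .018 -.025 .4 .8 0;0 0 0 -.03 0 0 0;0 0 0 -.018 0 0 0;0 0 0 0 0 0 0;0 0 0 0 0 0 0' 60;  python3 - <<'E'
from h import *
g,T,s=gp(); print(s['tool_pos'],T[:3,0],T[:3,1],s['force'])
E
```

```text
t: 29.42
tool_pos: [0.5308, -0.0081, 0.3137]
tcp_rot: [0.502, 0.497, -0.502, 0.499]
force: [-0.3, 0.2, -1.8]
grip_width: 0.679
[ 0.53082759 -0.00811354  0.31368103] [ 0.0015913  -0.00158927 -0.99999747] [ 0.99996816 -0.00781668  0.00160367] [-0.27477163  0.16978148 -1.75589022]
```

```bash
python3 -m pendant '0 0 .0045 0 0 0 .3;0 0 0 0 0 0 0;0 0 0 -.02 0 0 0;0 0 0 -.02 0 0 0;0 0 0 -.015 0 0 0;0 0 0 -.009 0 0 0;0 0 0 -.002 0 0 0;0 0 0 0 0 0 0' 60
```

```text
t: 30.42
tool_pos: [0.5311, -0.0036, 0.249]
tcp_rot: [0.501, 0.497, -0.5, 0.501]
force: [-2.9, -0.0, -2.6]
grip_width: 0.676
```

```bash
python3 -m pendant '0 0 0 -.002 0 0 0;0.07 0 0 0 0 0 0;.07 0 0 0 0 0 0;.07 0 0 0 0 0 0;.07 0 0 .03 0 0 0;.07 0 0 .03 0 0 0;.07 0 0 .03 0 0 0;.08 0 0 .025 0 0 0;.0854 .007 -.055 0 0 0 0;.0854 .007 -.055 0 0 0 0;.0854 .007 -.055 0 0 0 0;.0854 .007 -.055 0 0 0 0;.0854 .007 -.05 0 0 0 0;.0854 0 -.025 0 0 0 0;.0854 0 0 0 0 0 0;.0854 0 0 0 0 0 0' 60;  python3 - <<'E'
from h import *
im,K,P=shot("wrist","w10");print(w2px(K,P,(.5675,-.316,.084)));g,T,s=gp(); print(s['tool_pos'],T[:3,0],T[:3,1],s['force'])
im2,K2,P2=shot("top","t10")
cv2.imwrite("pics/c10.png",np.hstack([im,np.vstack([cv2.resize(im2[150:278,200:330],(260,256)),im[:128,:260]*0])])) 
E
```

```text
t: 32.42
tool_pos: [0.5673, -0.3072, 0.3692]
tcp_rot: [0.503, 0.495, -0.497, 0.504]
force: [0.1, 0.6, -0.3]
grip_width: 0.998
[251.25256297 199.32434575]
[ 0.56726151 -0.30722856  0.36923874] [ 0.01554456 -0.0029225  -0.9998749 ] [ 9.99879131e-01 -2.54677714e-04  1.55453728e-02] [-1.12234682  0.89626349 -1.18169819]
```

View pics/c10.png

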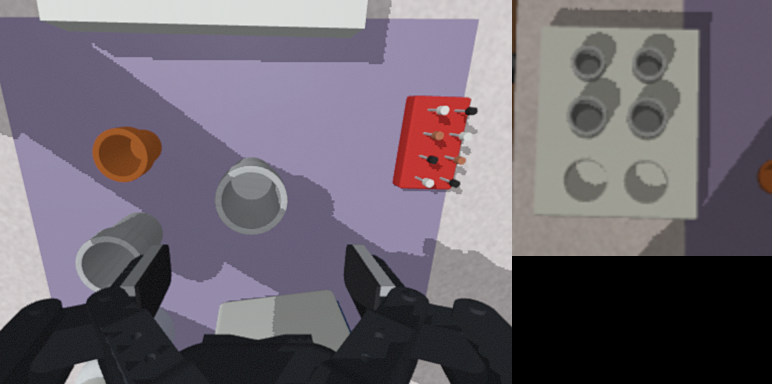

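large1's rim is at (251,199.5) as predicted, and four cups are seated. Descending.

```bash
python3 -m pendant '0.0854 0 -.009 -.035 .2 .9 0;0.0854 0 0 -.04 0 0 0;0.0854 0 0 -.03 0 0 0;0.0854 0 0 0 0 0 0;0.0854 0 0 0 0 0 0' 60
```

```text
t: 33.15
tool_pos: [0.5691, -0.3118, 0.2648]
tcp_rot: [0.499, 0.501, -0.498, 0.502]
force: [0.8, -0.4, -0.4]
grip_width: 0.998
```

```bash
python3 -m pendant '0.0854 -.0015 -.0043 -.02 0 0 -.2;0.0854 0 0 -.014 0 0 0;0.0854 0 0 0 0 0 0;0 0 0 0 0 0 0;0 0 0 0 0 0 0;0 0 0 0 0 0 0;0 0 0 0 0 0 0;0 0 0 0 0 0 0;0 0 0 0 0 0 0;0 0 0 0 0 0 0;0 0 0 0 0 0 0' 60
```

```text
t: 34.52
tool_pos: [0.568, -0.3164, 0.2322]
tcp_rot: [0.5, 0.499, -0.498, 0.503]
force: [-0.4, -0.1, -2.6]
grip_width: 0.773
```

```bash
python3 -m pendant '0 0 0 .01 0 0 0;0 0 0 .02 0 0 0;0 0 0 .03 0 0 0;0 0 0 .035 0 0 0;0 0 0 .035 0 0 0;0 -.03 .05 0 0 0 0;0 -.03 .055 0 0 0 0;0 -.03 .055 0 0 0 0;0 -.027 .05 0 0 0 0;0 0 0 0 0 0 0;0 0 0 0 0 0 0' 60;  python3 - <<'E'
from h import *
im,K,P=shot("wrist","w11");g,T,s=gp(); print(s['tool_pos'],T[:3,0],T[:3,1],s['force'],s['grip_width'])
for k,v in {'l1': [0.4409, -0.0893], 'l2': [0.4431, -0.0013]}.items():
    u,w=w2px(K,P,v+[.05]); print(k,u,w)
    cv2.ellipse(im,((u,w),(4,4),0),(0,0,255),1)
# well template check: compare white/dark edges on circle of 31 mm around predicted, search shift
g=cv2.GaussianBlur(cv2.cvtColor(cv2.imread('pics/w11.png'),6),(3,3),0).astype(float)
t=np.linspace(0,2*np.pi,90)
def score(o):
    s=0
    for v in ((.4409,-.0893),(.4431,-.0013)):
        a,b=[np.array([w2px(K,P,(v[0]+o[0]+q*np.cos(x),v[1]+o[1]+q*np.sin(x),.05)) for x in t]).round().astype(int) for q in(.034,.028)]
        ok=(a>=0).all(1)&(b>=0).all(1)&(a[:,1]<220)&(b[:,1]<220)&(a[:,0]<512)&(b[:,0]<512)
        s+=np.clip(g[a[ok,1],a[ok,0]]-g[b[ok,1],b[ok,0]],0,50).sum()
    return s
G=[(score((x/1e3,y/1e3)),x,y) for x in range(-30,31,2) for y in range(-30,31,2)]
print(sorted(G)[-5:])
E
```

```text
t: 35.9
tool_pos: [0.4475, -0.1014, 0.3806]
tcp_rot: [0.502, 0.493, -0.496, 0.508]
force: [-0.5, -0.9, -2.7]
grip_width: 0.769
[ 0.44749643 -0.10134636  0.38048135] [ 0.01987422 -0.00872207 -0.99976444] [0.99979829 0.00307155 0.0198481 ] [-0.60389408 -0.1922414  -1.98433878] 0.7721568385974827
l1 243.21219986470715 164.49752476775902
l2 244.35908692939864 72.27935214420184
[(np.float64(5695.0), 0, -4), (np.float64(5725.0), -2, -2), (np.float64(5774.0), -2, 0), (np.float64(6077.0), 0, 0), (np.float64(6193.0), 0, -2)]
```

The numeric template check puts the wells within 2 mm of prediction, so the rack is unmoved. Lowering.

```bash
python3 -m pendant '0 -.0065 .0115 -.025 .5 1.14 -.1;0 0 0 -.025 0 0 0;0 0 0 -.015 0 0 0;0 0 0 0 0 0 0;0 0 0 0 0 0 0' 60;  python3 - <<'E'
from h import *
g,T,s=gp(); print(s['tool_pos'],T[:3,0],T[:3,1],s['force'])
E
```

```text
t: 36.58
tool_pos: [0.4429, -0.0926, 0.3153]
tcp_rot: [0.502, 0.498, -0.501, 0.5]
force: [0.1, -0.5, -2.0]
grip_width: 0.771
[ 0.44290487 -0.09261702  0.31529972] [ 2.25932392e-03 -4.32211530e-04 -9.99997354e-01] [ 0.99998819 -0.0043018   0.00226116] [ 0.11526244 -0.45543411 -1.97508313]
```

```bash
python3 -m pendant '0 -.002 .003 0 0 .1 0;0 0 0 0 0 0 0;0 0 0 -.02 0 0 0;0 0 0 -.02 0 0 0;0 0 0 -.015 0 0 0;0 0 0 -.009 0 0 0;0 0 0 -.002 0 0 0;0 0 0 0 0 0 0' 60
```

```text
t: 37.58
tool_pos: [0.4419, -0.0897, 0.2502]
tcp_rot: [0.502, 0.497, -0.5, 0.501]
force: [-0.1, 0.3, -2.4]
grip_width: 0.769
```

```bash
python3 -m pendant '0 0 0 -.002 0 0 0;0.076 0 0 0 0 0 0;.076 0 0 0 0 0 0;.076 0 0 0 0 0 0;.076 0 0 .03 0 0 0;.076 0 0 .03 0 0 0;.076 0 0 .03 0 0 0;.08 0 0 .025 0 0 0;.0854 -.002 -.055 0 0 0 0;.0854 -.002 -.055 0 0 0 0;.0854 -.002 -.055 0 0 0 0;.0854 -.002 -.055 0 0 0 0;.0854 -.002 -.05 0 0 0 0;.0854 0 -.013 0 0 0 0;.0854 0 0 0 0 0 0;.0854 0 0 0 0 0 0' 60;  python3 - <<'E'
from h import *
im,K,P=shot("wrist","w12");print(w2px(K,P,(.4315,-.382,.084)));g,T,s=gp(); print(s['tool_pos'],T[:3,0],T[:3,1],s['force'])
im2,K2,P2=shot("top","t12")
cv2.imwrite("pics/c12.png",np.hstack([im,np.vstack([cv2.resize(im2[150:278,200:330],(260,256)),im[:128,:260]*0])])) 
E
```

```text
t: 39.58
tool_pos: [0.4309, -0.3793, 0.3697]
tcp_rot: [0.502, 0.496, -0.498, 0.504]
force: [0.2, 0.3, -0.8]
grip_width: 1.001
[252.94407522 192.50601358]
[ 0.43092792 -0.37917434  0.36974322] [ 0.01172554 -0.003538   -0.99992499] [ 9.99931197e-01 -2.93758173e-04  1.17266493e-02] [-0.07095645  1.10900843 -0.73474905]
```

View pics/c12.png

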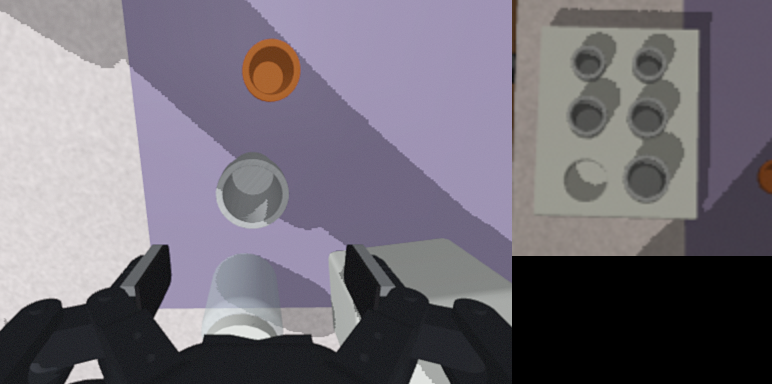

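large2's rim is at (252,192.5) as predicted, and large1 is seated. Descending and gripping.

```bash
python3 -m pendant '0.0854 .001 -.0025 -.035 .2 .67 0;0.0854 0 0 -.04 0 0 0;0.0854 0 0 -.03 0 0 0;0.0854 0 0 0 0 0 0;0.0854 0 0 0 0 0 0' 60
```

```text
t: 40.3
tool_pos: [0.4341, -0.3777, 0.2652]
tcp_rot: [0.499, 0.5, -0.498, 0.503]
force: [0.7, 0.3, 0.5]
grip_width: 0.998
```

```bash
python3 -m pendant '0.0854 -.0026 -.0043 -.02 0 0 0;0.0854 0 0 -.014 0 0 0;0.0854 0 0 0 0 0 0;0 0 0 0 0 0 0;0 0 0 0 0 0 0;0 0 0 0 0 0 0;0 0 0 0 0 0 0;0 0 0 0 0 0 0;0 0 0 0 0 0 0;0 0 0 0 0 0 0;0 0 0 0 0 0 0' 60
```

```text
t: 41.68
tool_pos: [0.4317, -0.3828, 0.2327]
tcp_rot: [0.499, 0.499, -0.499, 0.504]
force: [-0.3, -0.2, -3.3]
grip_width: 0.779
```

```bash
python3 -m pendant '0 0 0 .01 0 0 0;0 0 0 .02 0 0 0;0 0 0 .03 0 0 0;0 0 0 .035 0 0 0;0 0 0 .04 0 0 0;0 .002 .05 0 0 0 0;0 .002 .055 0 0 0 0;0 .002 .055 0 0 0 0;0 .002 .055 0 0 0 0;0 .002 .055 0 0 0 0;0 .002 .05 0 0 0 0;0 0 .03 0 0 0 0;0 0 0 0 0 0 0;0 0 0 0 0 0 0' 60;  python3 - <<'E'
from h import *
im,K,P=shot("wrist","w13");g,T,s=gp(); print(s['tool_pos'],T[:3,0],T[:3,1],s['force'],s['grip_width'])
g=cv2.GaussianBlur(cv2.cvtColor(im,6),(3,3),0).astype(float)
t=np.linspace(0,2*np.pi,90)
def score(o):
    s=0
    for v in ((.4431,-.0013),):
        a,b=[np.array([w2px(K,P,(v[0]+o[0]+q*np.cos(x),v[1]+o[1]+q*np.sin(x),.05)) for x in t]).round().astype(int) for q in(.034,.028)]
        ok=(a>=0).all(1)&(b>=0).all(1)&(a[:,1]<185)&(b[:,1]<185)&(a[:,0]<512)&(b[:,0]<512)
        s+=np.clip(g[a[ok,1],a[ok,0]]-g[b[ok,1],b[ok,0]],0,50).sum()
    return s
G=[(score((x/1e3,y/1e3)),x,y) for x in range(-30,31,2) for y in range(-30,31,2)]
print(w2px(K,P,(.4431,-.0013,.05)),sorted(G)[-5:])
E
```

```text
t: 43.42
tool_pos: [0.4412, -0.0214, 0.3812]
tcp_rot: [0.5, 0.495, -0.497, 0.508]
force: [-0.1, -0.8, -1.9]
grip_width: 0.776
[ 0.44117615 -0.02144339  0.38121634] [ 0.0148088  -0.009294   -0.99984715] [0.99987456 0.00575688 0.01475569] [-0.65794539  0.67629531 -2.2415237 ] 0.7792804590206297
[253.26505162 156.51535012] [(np.float64(2788.0), -2, -2), (np.float64(2792.0), 0, 2), (np.float64(2890.0), -2, 0), (np.float64(2996.0), 0, -2), (np.float64(3189.0), 0, 0)]
```

The rack is still in place (best shift is 0,0). Lowering into l2.

```bash
python3 -m pendant '0 .002 .0195 -.025 .5 .85 -.3;0 0 0 -.025 0 0 0;0 0 0 -.015 0 0 0;0 0 0 0 0 0 0;0 0 0 0 0 0 0' 60;  python3 - <<'E'
from h import *
g,T,s=gp(); print(s['tool_pos'],T[:3,0],T[:3,1],s['force'])
E
```

```text
t: 44.1
tool_pos: [0.4439, -0.0054, 0.3157]
tcp_rot: [-0.502, -0.498, 0.502, -0.499]
force: [0.9, 0.8, -3.3]
grip_width: 0.775
[ 0.44390085 -0.00537424  0.31572812] [ 0.00138799 -0.00159718 -0.99999776] [ 0.99997569 -0.00683032  0.00139887] [ 0.87975802  0.80671848 -3.32908704]
```

```bash
python3 -m pendant '0 -.0006 .0038 0 0 0 0;0 0 0 0 0 0 0;0 0 0 -.02 0 0 0;0 0 0 -.02 0 0 0;0 0 0 -.015 0 0 0;0 0 0 -.009 0 0 0;0 0 0 -.002 0 0 0;0 0 0 0 0 0 0' 60
```

```text
t: 45.1
tool_pos: [0.4438, -0.0016, 0.2504]
tcp_rot: [0.503, 0.496, -0.501, 0.5]
force: [-1.3, -1.0, -3.9]
grip_width: 0.777
```

```bash
python3 -m pendant '0 0 0 -.002 0 0 0;0.076 0 0 0 0 0 0;.076 0 0 0 0 0 0;.076 0 0 0 0 0 0;.076 0 0 .03 0 0 0;.076 0 0 .03 0 0 0;.076 0 0 .03 0 0 0;.08 0 0 .025 0 0 0;.0854 .018 -.05 0 .2 .5 0;.0854 .018 -.055 0 0 0 0;.0854 .018 -.055 0 0 0 0;.0854 .015 -.045 0 0 0 0;.0854 0 0 0 0 0 0;.0854 0 0 0 0 0 0' 60;  python3 - <<'E'
from h import *
im,K,P=shot("wrist","w14");g,T,s=gp(); print(s['tool_pos'],T[:3,0],T[:3,1],s['force'])
im2,K2,P2=shot("top","t14"); im3,_,_=shot("side","s14")
cv2.imwrite("pics/c14.png",np.hstack([cv2.resize(im,None,fx=.8,fy=.8)[:307],np.vstack([cv2.resize(im2[150:278,200:330],(312,307))])[:, :]])) 
o=np.zeros((600,730,3),np.uint8); o[:307,:410]=cv2.resize(im,(410,307)); o[:307,418:]=cv2.resize(im2[150:278,200:330],(312,307)); o[307:,:]=cv2.resize(im3[150:270,130:430],(730,293)); cv2.imwrite("pics/c14.png",o)
E
```

```text
t: 46.85
tool_pos: [0.5156, -0.2123, 0.3705]
tcp_rot: [0.503, 0.497, -0.499, 0.5]
force: [-1.0, 0.9, 1.1]
grip_width: 1.002
[ 0.51554451 -0.2124442   0.37052307] [ 6.76773025e-03  2.66245907e-04 -9.99977063e-01] [ 0.99996614 -0.00468283  0.00676641] [ 0.15135157 -0.56961466  0.57097622]
```

View pics/c14.png

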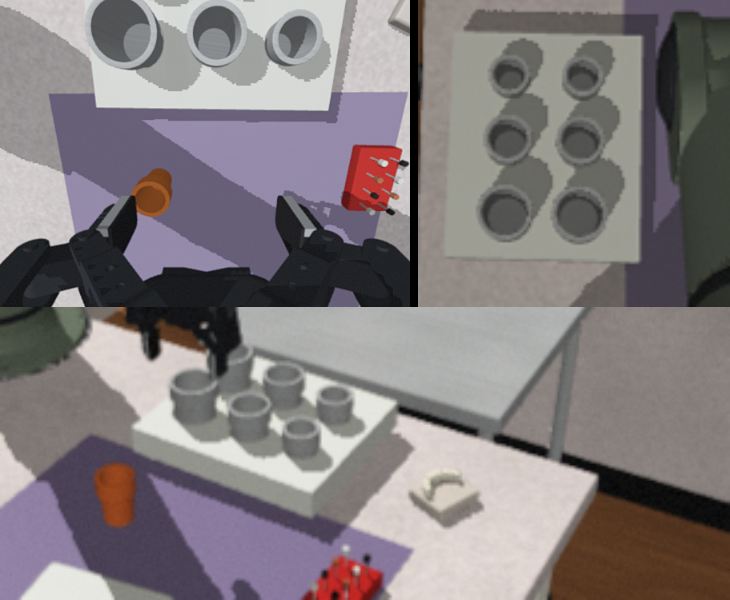

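All six cups are seated in wells of their size with the rack still on the bench. I'll measure the near face (crop corners (97,107) and (328,110)) before lowering behind it.

Run:
```python
from h import *
f=grab_frame('wrist');g,T,s=gp();P=T@f['mount']
for u,v in((97,107),(328,110)): print(px2w(f['K'],P,u*512/410,v*384/307,.05).round(4))
print(px2w(f['K'],P,152*512/410,192*384/307,.068).round(3),s['tool_pos'])
```

```text
[ 0.3883 -0.164   0.05  ]
[ 0.6675 -0.1694  0.05  ]
[ 0.451 -0.268  0.068] [ 0.51561807 -0.2118676   0.37073508]
```

```bash
python3 -m pendant '.0854 0 .005 -.03 0 .38 0;.0854 0 0 -.04 0 0 0;.0854 0 0 -.04 0 0 0;.0854 0 0 -.035 0 0 0;.0854 0 0 -.02 0 0 0;.0854 0 0 0 0 0 0;.0854 0 0 0 0 0 0' 60
```

```text
t: 47.92
tool_pos: [0.5163, -0.2018, 0.204]
tcp_rot: [0.5, 0.5, -0.498, 0.502]
force: [0.3, -0.7, 0.3]
grip_width: 1.005
```

```bash
python3 -m pendant '.0854 0 0 -.012 0 0 0;.0854 0 0 0 0 0 0;.0854 0 .008 0 0 0 0;.0854 0 .006 0 0 0 0;.0854 0 .006 0 0 0 0;.0854 0 .006 0 0 0 0;.0854 0 .004 0 0 0 0' 60
python3 - <<'E'
from h import *
g,T,s=gp(); print(s['tool_pos'],s['force'],T[:3,1])
E
```

```text
t: 48.8
tool_pos: [0.5171, -0.1714, 0.1937]
tcp_rot: [0.501, 0.497, -0.498, 0.503]
force: [3.1, -7.5, -5.0]
grip_width: 0.999
[ 0.51709356 -0.17142963  0.19369152] [ 3.12843391 -7.47837457 -5.03121474] [0.99996096 0.00133744 0.00873476]
```

Contact (7.5 N in -y). Pushing gently.

```bash
python3 -m pendant '.0854 0 .007 0 0 0 0;.0854 0 .007 0 0 0 0;.0854 0 .007 0 0 0 0;.0854 0 .007 0 0 0 0;.0854 0 .007 0 0 0 0;.0854 0 .007 0 0 0 0;.0854 0 .007 0 0 0 0;.0854 0 .005 0 0 0 0'
python3 - <<'E'
from h import *
g,T,s=gp(); print(s['tool_pos'],s['force'],T[:3,1],T[:3,0])
im2,K,P=shot("top","t15")
E
```

```text
t: 49.8
tool_pos: [0.5157, -0.1237, 0.1939]
tcp_rot: [-0.499, -0.492, 0.505, -0.504]
force: [-0.2, -9.5, -2.0]
grip_width: 0.998
[ 0.51573342 -0.12368779  0.19387844] [-0.24344909 -9.50424002 -2.00751663] [ 0.99994232 -0.00848905  0.00657963] [ 0.00643363 -0.01711318 -0.99983286]
```

```bash
python3 -m pendant '.0854 0 .007 0 .3 .1 .1;.0854 0 .007 0 .2 .1 .1;.0854 0 .007 0 .2 .1 .1;.0854 0 .007 0 .1 0 0;.0854 0 .007 0 .1 0 0;.0854 0 .007 0 .1 0 0;.0854 0 .007 0 .1 0 0;.0854 0 .007 0 .1 0 0;.0854 0 .007 0 .1 0 0;.0854 0 .007 0 .1 0 0;.0854 0 .007 0 .1 0 0;.0854 0 .007 0 .1 0 0;.0854 0 .004 0 0 0 0'
python3 - <<'E'
from h import *
g,T,s=gp(); print(s['tool_pos'],s['force'],s['moment'],T[:3,1],T[:3,0])
im2,K,P=shot("top","t16")
shot("side","s16")
E
```

```text
t: 51.48
tool_pos: [0.5136, -0.0465, 0.1943]
tcp_rot: [-0.502, -0.493, 0.509, -0.496]
force: [-0.2, -11.1, -0.3]
grip_width: 1.004
[ 0.51363343 -0.04653549  0.19425893] [ -0.24112707 -11.08724096  -0.28327047] [-2.03807832 -0.30628543 -0.04623503] [ 0.99976195 -0.02150001 -0.00371363] [-0.0039596  -0.01140907 -0.99992707]
```

Run:
```python
from h import *
f=grab_frame("top");K,P=f['K'],f['pose'];im=f['image']
for X in((.51,.13,.05),(.51,.19,.05),(.51,-.16,.05),(.45,.19,.05),(.62,.19,.05)): print(X,w2px(K,P,X).round(1))
for v in(170,190,222,250): print(v,[int(x) for x in im[v,140:290:3].mean(1)])
```

```text
(0.51, 0.13, 0.05) [190.8 216. ]
(0.51, 0.19, 0.05) [170.5 215.9]
(0.51, -0.16, 0.05) [289.4 216.6]
(0.45, 0.19, 0.05) [169.6 236.3]
(0.62, 0.19, 0.05) [172.  179.3]
170 [120, 120, 120, 120, 122, 122, 121, 123, 119, 120, 119, 156, 155, 156, 155, 155, 155, 156, 116, 102, 104, 102, 99, 156, 155, 156, 156, 157, 115, 103, 104, 103, 97, 156, 155, 156, 157, 96, 40, 49, 47, 85, 97, 97, 96, 96, 93, 93, 94, 67]
190 [121, 119, 119, 118, 121, 120, 120, 123, 121, 122, 152, 156, 155, 155, 156, 155, 158, 101, 95, 76, 95, 144, 154, 155, 155, 155, 138, 46, 47, 48, 47, 47, 60, 51, 49, 46, 45, 43, 42, 42, 39, 42, 39, 40, 56, 33, 143, 141, 150, 97]
222 [126, 123, 125, 125, 124, 122, 126, 123, 122, 127, 157, 156, 156, 156, 157, 156, 157, 102, 104, 104, 103, 105, 103, 102, 157, 157, 157, 118, 104, 104, 105, 68, 55, 59, 58, 57, 25, 45, 42, 40, 42, 42, 41, 41, 42, 41, 41, 43, 43, 42]
250 [122, 123, 121, 123, 122, 121, 124, 122, 121, 157, 156, 157, 156, 157, 158, 130, 119, 122, 84, 131, 158, 157, 157, 157, 158, 149, 124, 127, 124, 92, 22, 27, 28, 60, 59, 61, 60, 62, 61, 51, 49, 57, 58, 59, 58, 58, 58, 59, 58, 58]
```

The rack's leading edge is at y≈0.19, so it is across the gap and level. Continuing.

```bash
python3 -m pendant '.0854 0 .007 0 .2 -.1 .1;.0854 0 .007 0 .2 -.1 .1;.0854 0 .007 0 .2 0 .1;.0854 0 .007 0 .1 0 .1;.0854 0 .007 0 .1 0 .1;.0854 0 .007 0 .1 0 .1;.0854 0 .007 0 .1 0 .1;.0854 0 .007 0 .1 0 .1;.0854 0 .007 0 .1 0 0;.0854 0 .007 0 .1 0 0;.0854 0 .007 0 .1 0 0;.0854 0 .007 0 .1 0 0;.0854 0 .007 0 .1 0 0;.0854 0 .007 0 .1 0 0;.0854 0 .007 0 .1 0 0;.0854 0 .004 0 .1 0 0'
python3 - <<'E'
from h import *
g,T,s=gp(); print(s['tool_pos'],s['force'],s['moment'],T[:3,1],T[:3,0])
im,K,P=shot("top","t17")
for v in(170,190,222,250):
    e=np.abs(np.diff(cv2.GaussianBlur(im,(3,1),0)[v,60:180].mean(1))); u=60+int(e.argmax()); print(v,u,px2w(K,P,u+.5,v,.05).round(4))
E
```

```text
t: 53.62
tool_pos: [0.5109, 0.0457, 0.1945]
tcp_rot: [-0.503, -0.491, 0.514, -0.492]
force: [0.3, -11.1, 1.3]
grip_width: 1.001
[0.51092297 0.04571168 0.19454172] [  0.25718445 -11.116998     1.33243872] [-2.33813617 -0.32559791 -0.12252359] [ 0.99940268 -0.03309815 -0.00993958] [-0.01033023 -0.01165257 -0.99987874]
170 175 [0.6484 0.1805 0.05  ]
190 178 [0.5875 0.1692 0.05  ]
222 178 [0.492  0.1656 0.05  ]
250 165 [0.4102 0.2003 0.05  ]
```

```bash
python3 -m pendant '.0854 0 .007 0 .2 -.2 .2;.0854 0 .007 0 .2 -.2 .2;.0854 0 .007 0 .2 -.1 .2;.0854 0 .007 0 .1 -.1 .2;.0854 0 .007 0 .1 0 .2;.0854 0 .007 0 .1 0 .2;.0854 0 .007 0 .1 0 .2;.0854 0 .007 0 .1 0 .2;.0854 0 .007 0 .1 0 .1;.0854 0 .007 0 .1 0 .1;.0854 0 .007 0 .1 0 .1;.0854 0 .007 0 .1 0 .1;.0854 0 .007 0 .1 0 .1;.0854 0 .007 0 .1 0 .1;.0854 0 .007 0 .1 0 .1;.0854 0 .004 0 .1 0 0'
python3 - <<'E'
from h import *
g,T,s=gp(); print(s['tool_pos'],s['force'],s['moment'],T[:3,1],T[:3,0])
im,K,P=shot("top","t18")
for v in(165,170,190,222,250,254):
    b=im[v].mean(1); u=next(i for i in range(50,250) if (b[i:i+4]>145).all()); print(v,u,px2w(K,P,u,v,.05).round(4))
E
```

```text
t: 55.68
tool_pos: [0.5093, 0.1333, 0.1948]
tcp_rot: [-0.497, -0.492, 0.514, -0.498]
force: [-0.6, -13.5, 3.3]
grip_width: 1.002
[0.50928149 0.1332654  0.19484702] [ -0.55157438 -13.4605651    3.32781572] [-2.60257807 -0.44961819 -0.08231673] [ 0.99970676 -0.02167836 -0.01079058] [-0.01128514 -0.02282242 -0.99967584]
165 203 [0.6644 0.0985 0.05  ]
170 112 [0.6473 0.3708 0.05  ]
190 110 [0.5863 0.3728 0.05  ]
222 108 [0.4907 0.3725 0.05  ]
250 105 [0.4091 0.3759 0.05  ]
254 105 [0.3976 0.3751 0.05  ]
```

The front edge is at 0.371–0.376 and the rear at about 0.137. I need about 50 mm more.

```bash
python3 -m pendant '.0854 0 .007 0 .3 -.1 .1;.0854 0 .007 0 .2 -.1 .1;.0854 0 .007 0 .2 0 .1;.0854 0 .007 0 .2 0 .1;.0854 0 .007 0 .2 0 .1;.0854 0 .007 0 .1 0 0;.0854 0 .007 0 .1 0 0;.0854 0 .007 0 .1 0 0;.0854 0 .005 0 0 0 0;.0854 0 .003 0 0 0 0;.0854 0 0 0 0 0 0'
python3 - <<'E'
from h import *
g,T,s=gp(); print(s['tool_pos'],s['force'],T[:3,1],T[:3,0])
im,K,P=shot("top","t19")
for v in(170,190,222,250,254):
    b=im[v].mean(1); u=next(i for i in range(50,250) if (b[i:i+4]>145).all()); print(v,u,px2w(K,P,u,v,.05).round(4))
E
```

```text
t: 57.1
tool_pos: [0.5086, 0.1813, 0.1948]
tcp_rot: [-0.496, -0.487, 0.52, -0.496]
force: [-0.0, 0.1, 1.0]
grip_width: 0.998
[0.5086029  0.18128217 0.19480309] [-0.00823697  0.11806443  1.04372693] [ 0.99934452 -0.03291549 -0.01507   ] [-0.01612991 -0.03217643 -0.99935204]
170 97 [0.647  0.4158 0.05  ]
190 95 [0.586  0.4174 0.05  ]
222 91 [0.4904 0.4224 0.05  ]
250 89 [0.4088 0.4223 0.05  ]
254 88 [0.3973 0.4244 0.05  ]
```

The force has vanished and the rear edge is at about 0.18. Backing off and checking from above.

```bash
python3 -m pendant '.0854 0 -.02 0 0 0 0;.0854 0 -.04 0 0 0 0;.0854 0 -.05 .02 0 0 0;.0854 0 -.05 .05 0 0 0;.0854 0 -.06 .05 0 0 0;.0854 -.03 -.06 .05 0 0 0;.0854 -.03 -.06 0 0 0 0;.0854 -.03 -.05 0 0 0 0;.0854 0 0 0 0 0 0;.0854 0 0 0 0 0 0'
python3 - <<'E'
from h import *
g,T,s=gp(); print(s['tool_pos'],s['force'])
im,K,P=shot("top","t20"); im3,_,_=shot("side","s20")
o=np.zeros((600,760,3),np.uint8); o[:300]=cv2.resize(im[100:310,10:242],(332,300))[:, :].repeat(1,0)[:300,:332] if 0 else 0
o[:, :452]=cv2.resize(im[110:310,70:221],(452,600),interpolation=2)
o[:, 460:]=cv2.resize(im3[90:215,190:390],(300,188))[:1].repeat(600,0)*0
o[:188,460:]=cv2.resize(im3[90:215,190:390],(300,188)); o[200:425,460:]=cv2.resize(im3,(300,225)); o[430:600,460:687]=cv2.resize(im,(227,170))
cv2.imwrite("pics/c20.png",o)
for v in(180,200,225,245):
    b=im[v].mean(1); print(v,[int(x) for x in b[160:200]])
E
```

```text
t: 58.4
tool_pos: [0.4214, -0.1827, 0.3379]
tcp_rot: [-0.497, -0.485, 0.522, -0.496]
force: [-0.2, 0.1, -0.4]
grip_width: 1.0
[ 0.4213866  -0.18271925  0.33787578] [-0.24033514  0.13247646 -0.40497386]
180 [98, 98, 103, 143, 151, 149, 150, 150, 149, 151, 150, 149, 150, 152, 135, 82, 57, 76, 79, 80, 78, 80, 80, 66, 49, 73, 79, 77, 78, 78, 78, 77, 81, 59, 44, 43, 52, 56, 54, 54]
200 [99, 98, 97, 103, 143, 151, 149, 149, 149, 150, 150, 149, 156, 104, 63, 67, 79, 80, 81, 80, 80, 82, 77, 52, 65, 75, 77, 77, 75, 76, 77, 79, 63, 52, 51, 51, 48, 49, 52, 48]
225 [100, 99, 98, 94, 143, 152, 151, 150, 150, 151, 155, 104, 65, 62, 77, 81, 79, 81, 80, 81, 80, 75, 49, 89, 113, 115, 114, 115, 116, 118, 121, 94, 58, 47, 51, 52, 53, 55, 54, 51]
245 [150, 151, 150, 150, 150, 150, 150, 151, 151, 155, 92, 58, 70, 78, 80, 80, 78, 79, 80, 78, 99, 64, 75, 114, 119, 117, 117, 118, 118, 118, 125, 80, 70, 76, 77, 78, 78, 80, 81, 69]
```

View pics/c20.png

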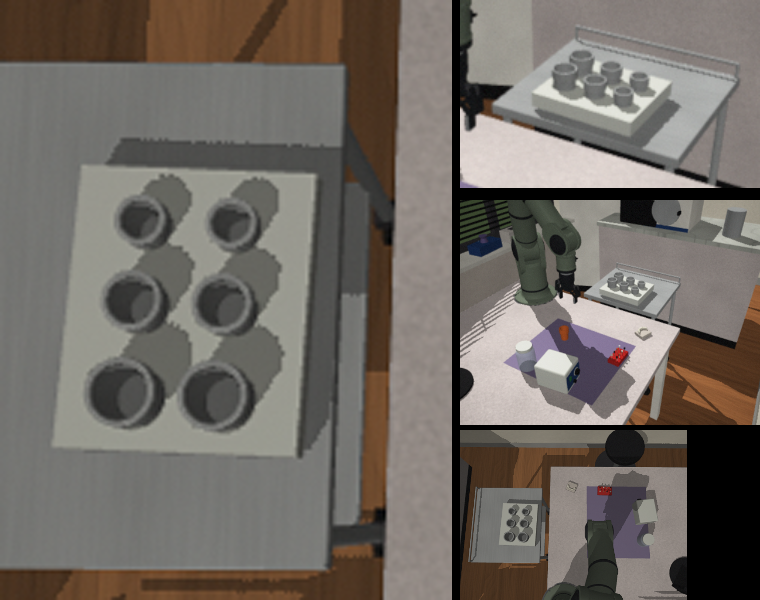

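The rack is on the trolley with all six cups upright. Its near +x corner is at about (176,168), and the trolley edge at about (184.6,168) there. Checking the margin numerically.

Run:
```python
from h import *
f=grab_frame("top");K,P=f['K'],f['pose']
c=lambda x,y:(70+x*151/452-.3,110+y/3-.3)
for n,x,y,z in(("c3",80,164,.05),("c1",317,174,.05),("c2",52,446,.05),("c0",298,457,.05),("edge",344,90,0),("edge",343,174,0),("edge",333,457,0),("edge",330,568,0),("far",-123,300,0)): print(n,px2w(K,P,*c(x,y),z).round(4))
o=[("s2",142,222,.084),("s1",234,223,.084),("m2",136,301,.092),("m1",225,302,.092),("l2",124,393,.1),("l1",216,396,.1)]
obs={k:px2w(K,P,*c(x,y),z)[:2] for k,x,y,z in o}
A=np.array([W[k] for k in obs]);B=np.array(list(obs.values()));M=cv2.estimateAffinePartial2D(A,B)[0];print(M.round(4).tolist(),((A@M[:,:2].T+M[:,2]-B)*1e3).round(1).tolist())
```

```text
c3 [0.6643 0.4187 0.05  ]
c1 [0.6555 0.1805 0.05  ]
c2 [0.3848 0.4261 0.05  ]
c0 [0.3758 0.188  0.05  ]
edge [0.7576 0.1641 0.    ]
edge [0.6674 0.162  0.    ]
edge [0.378  0.1618 0.    ]
edge [0.2703 0.1608 0.    ]
far [0.5329 0.6323 0.    ]
[[0.9955, 0.0188, 0.5191], [-0.0188, 0.9955, 0.2997]] [[0.9, -1.0], [-0.4, 0.9], [-0.3, 1.8], [-1.5, -0.6], [0.3, -0.0], [0.9, -1.0]]
```

The nearest rack corner clears the trolley edge by about 18 mm, and the cups lie on the well grid to within 2 mm. The arm is clear, so I'm handing in.

```bash
python3 -c "
from station import r,ticket
print(r.get_state()['t'],r.get_state()['force']); print(ticket.job_done())"
```

```text
58.55 [-0.00366849  0.55358762  0.95920672]
the job is handed in; nothing more can be done
None
```

I took both nests of three apart and seated all six cups in wells of their own size while the rack was on the bench. I then pushed the loaded rack across the gap onto the trolley and handed in at about 58.6 s; no verdict was reported.

**Last checks, from the top and side images:**
- **Rack position:** the corners at y = 0.18–0.19 m are past the trolley's near edge at y ≈ 0.162 m, leaving about 18 mm to spare. It is turned about 1° from straight, and its centre is at x ≈ 0.52 m, about level with the trolley's.
- **Cups:** all six look upright, and their rims match the well grid to within about 2 mm.
- **Rest of the scene:** the motor unit, bur block, plaster cast and jar look to be where they started. I judged that by eye and did not measure it. The arm was clear, reading under 1.5 N.

No check failed or disagreed, and I saw no sign of the rack being knocked aside. I never measured the rack's tilt directly; I only saw it stay level in the images.

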